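# Top up a filter sleeve with pucks to the red line

## Task

Take the blue cap off the clear filter sleeve and set it down flat on the bench, knob up. Then add filter pucks to the one already in the sleeve until the top of the stack is level with the red line, neither short of it nor past it; thin and thick pucks make different heights, so choose the ones that fit and leave the spare puck lying on the bench. Leave everything else where it stands: the net cup, the feed bottle and the clamp.

Things in the scene. Friction and masses are not known exactly. Their poses are not given: they have to be found in the camera images.
- sleeve: Clear upright plastic sleeve fixed to the bench: round bore 48 mm wide, open at both ends (pucks inside stand on the bench itself), 108 mm tall; outside diameter 54 mm, flaring over the top 14 mm to a mouth 62 mm wide inside and 68 mm outside. Round dark foot, 90 mm across, 8 mm high. Smooth and slippery inside: a puck let go upright in the mouth slides down by itself. Origin: centre of the foot at bench height, z up.
- sleeve_mouth (a point): Centre of the sleeve's mouth, level with its rim, 108 mm above the bench.
- sleeve_line (a point): Point on the sleeve's axis level with the middle of the red line, a 3 mm red band round the sleeve 84 mm above the bench.
- cap: Blue cap, lying loosely on the sleeve's mouth at the start: plate 74 mm across and 6 mm thick, over a plug 44 mm across and 6 mm deep that hangs in the mouth, and on top an upright round knob 25 mm in diameter and 34 mm tall; 46 mm tall in all, about 60 g. Origin: centre of the plug's underside; z up through the knob. Set down on the bench it stands on its plug with its origin at bench height.
- cap_knob (a point): On the cap's axis, 34 mm above the cap's origin: 22 mm above the plate, 12 mm below the knob's top; a good place to grip.
- thin_a: White ceramic filter puck: solid disc, 44 mm in diameter and 24 mm thick, rims bevelled 4 mm, about 50 g, upright. Origin: centre of its underside, z up. There are two white (thin) and two terracotta (thick) pucks in all; at the start one of them, of either kind, stands at the bottom of the sleeve, the other three lie flat, apart, on the bench to the right (-y).
- thin_a_center (a point): Centre of this white puck, 12 mm above its underside.
- thin_b: The other white puck, same as thin_a.
- thin_b_center (a point): Centre of this white puck, 12 mm above its underside.
- thick_a: Terracotta-coloured filter puck: solid disc, 44 mm in diameter and 36 mm thick, rims bevelled 4 mm, about 80 g, upright. Origin: centre of its underside, z up. It may be the one that already stands inside the sleeve.
- thick_a_center (a point): Centre of this terracotta puck, 18 mm above its underside.
- thick_b: The other terracotta puck, same as thick_a.
- thick_b_center (a point): Centre of this terracotta puck, 18 mm above its underside.
- net_cup: Bystander: black slotted net cup, 84 mm across the rim, 55 mm tall, standing beyond the sleeve. Origin: centre of its underside.
- feed_bottle: Bystander: green plastic bottle with white cap, 62 mm in diameter, 150 mm tall, to the left of and beyond the sleeve. Origin: centre of its underside.
- clamp: Bystander: blue bar clamp lying flat, about 290 mm long (x) by 115 mm (y), 24 mm high, on the bench at the robot's left. The bench between sleeve and clamp is clear. Origin: near the middle of its bar, at bench height.
Mind the look-alikes: they are no part of the job. Leave any yellow look-alike of the thin_b alone.

How it is judged:
By the outcome, as a careful person would: the job done as asked, in the order asked, and still so for the second after the job is handed in, with the robot touching nothing.
It also fails if it takes over 61 s, if anything falls off the work surface, if the arm or the gripper's body presses on something with over 40 N, if the wrist force passes 120 N, or if a joint passes its speed limit or range.

## Robot

A 7-joint arm with a two-finger parallel gripper is mounted at the origin on the work surface. World frame = base frame: x ahead of the robot, y to its left, z up, the work surface at z = 0. Lengths are in m, angles in rad, forces in N, time in s.
With the tool pointing down it reaches from about 0.425 to 0.8 m from the base axis. Payload 8.3 kg.
Tool frame: the origin (TCP) lies on the centre line of the jaws, within the pads' length; the fingertips stand 25 mm ahead of it and the grasp point (between the pads) lies 6 mm ahead of it; z points along the fingers, y is the line along which they close (so a half turn about z gives the same grasp; the last joint's range is limited). The gripper opens to 85 mm and grips with 20 to 120 N. Pads are 22 mm wide; open, the fingers measure 114 mm over their backs; the gripper's body (76 mm by 85 mm) begins 54 mm behind the grasp point. The pads swing forward as they close: fully open they stand 13 mm farther back than shut.
Start: joints at [-1.255, 0.383, 0.016, 1.37, -0.006, 1.388, -0.046], TCP at [0.231, 0.581, 0.256] pointing down, gripper open.
Joint ranges: [-2.95, 2.95], [-0.25, 2.06], [-1.52, 1.56], [0.18, 2.33], [-1.44, 4.58], [0.02, 2.06], [-3.01, 3.01]. Speed limits (rad/s): [2.39, 2.39, 3.01, 3.01, 3.14, 3.14, 3.14].

## Interface

Orientations are given as a unit quaternion [w, x, y, z].
In Python, from cell import robot, eyes gives the robot as it stands.
- The arm moves only by the tool arm_command, never from a script. Its argument "steps" is one flat list of numbers, 7 for each row, row after row: the turn, a rotation vector about the tool's x, y, z in rad, then the shift along the tool's x, y, z in m, then the opening in per cent of the stroke, from 0 (shut) to 100 (fully open). A call has 1 to 8 rows; each row is the pose to reach, as a shift and turn from the pose commanded when the call began, along the tool's axes at that moment; what a row does not reach only later rows make up. A row lasts 1/10 s, in which the tool goes at most 50 mm and 8.59 degrees, less where a joint would pass 70% of its speed; a pose out of reach is approached as far as the arm can. A call with a gripper value outside its range is refused whole. The fingers move at their own pace and stop on an object; "squeeze" is the grip in N (left out, the last holds). Time passes only in rows, so rows that repeat a pose let the fingers close. It gives the time, the measured TCP pose, the force, the opening and the grip force at its end, in the units of the state.
- robot.get_state(): the state, without advancing time (a new reading comes with each control period).
- eyes.camera(name): name is "side" or "top"; returns (picture, depth): 384x512x3 uint8, red, green, blue; 384x512 float32, m along the optical axis (not along the pixel's ray), 0 where there is no reading.
- eyes.camera_params(name): a dict with "mtx" (3x3 intrinsics, pixels), "extrinsics" (4x4, takes a point from camera to world coordinates). Camera axes: x right, y up, looking along -z (the intrinsics and any distortion apply to the point x, -y, -z); pixel columns grow to the right and rows downward; lengths in m; the calibration is good to about 2 mm. A picture is of the moment at which its call begins. camera_params takes no time and is no camera call.
- robot.hand_in(): hands the job in; it is judged then, once.
The state is a dict: "t": time; "qpos": joint angles; "qvel": joint speeds; "joint_torque": joint torques, N m; "tool_pos": TCP position; "ee_rot": TCP orientation; "contact_force": force on the tool from outside, world axes, zero at the start; "moment": the same for the moment, N m; "opening": opening from 0.0 (shut) to 1.0 (fully open); "grasp_force": force on a finger pad.
Only numpy, scipy, OpenCV 4.12 (cv2) and the standard library are available. Lean on these libraries where they do the work, as an engineer would, in place of code of your own. Each camera call takes 0.05 s, during which the arm holds its last target. There are 200 camera calls.

## Working session

There is one attempt and no reset: what is moved stays moved. The work goes in short steps, Python scripts to look and compute and a tool call to move; the robot and the scene stay as the last step left them, time stands still between calls to the robot, and variables do not carry over. Pictures are saved under pics/ and viewed, at most 10 in all, crops included, and the job is handed in when it is done.

Besides the shell and the picture viewer there is one more tool, called by a JSON object that holds its "fn" and its "kwargs". arm_command: Moves the arm, as the interface text tells. Its arguments: {"type":"object","properties":{"steps":{"type":"array"},"squeeze":{"type":"number"}},"required":["steps"]}

```bash
mkdir -p pics
cat > h.py <<'E'
import numpy as np, cv2
from cell import robot, eyes
def snap(n,f):
    im,d=eyes.camera(n); cv2.imwrite(f'pics/{f}.png',im[:,:,::-1]); np.savez(f'pics/{f}.npz',im=im,d=d); return im,d
def ray(n,u,v):
    p=eyes.camera_params(n);E=np.array(p['extrinsics']);K=np.array(p['mtx'])
    r=E[:3,:3]@np.array([(u-K[0,2])/K[0,0],-(v-K[1,2])/K[1,1],-1]); return E[:3,3],r
def onz(n,u,v,z):
    o,r=ray(n,u,v); return o+r*(z-o[2])/r[2]
E
python3 - <<'E'
from h import *
a,_=snap('top','t0');b,_=snap('side','s0')
s=robot.get_state();print(s['t'],s['tool_pos'],s['ee_rot'])
for n in('top','side'):print(eyes.camera_params(n))
E
```

```text
0.1 [0.23092093 0.58031192 0.25532024] [-1.60689682e-04  1.88234204e-01  9.82123729e-01 -9.16693336e-04]
{'mtx': array([[440.13835413,   0.        , 257.9153128 ],
       [  0.        , 440.13835413, 192.61742854],
       [  0.        ,   0.        ,   1.        ]]), 'extrinsics': array([[-0.03261311,  0.97742428, -0.20875383,  0.28157425],
       [-0.99946584, -0.03145467,  0.0088675 ,  0.07399562],
       [ 0.00210103,  0.20893152,  0.97792802,  1.5679049 ],
       [ 0.        ,  0.        ,  0.        ,  1.        ]])}
{'mtx': array([[421.86970316,   0.        , 256.50677911],
       [  0.        , 421.86970316, 198.23523879],
       [  0.        ,   0.        ,   1.        ]]), 'extrinsics': array([[ 0.96192048,  0.15903234, -0.22230095,  0.33818194],
       [-0.27332737,  0.56285582, -0.78005479, -0.79380143],
       [ 0.00106945,  0.81111161,  0.58489043,  0.75536836],
       [ 0.        ,  0.        ,  0.        ,  1.        ]])}
```

View pics/t0.png

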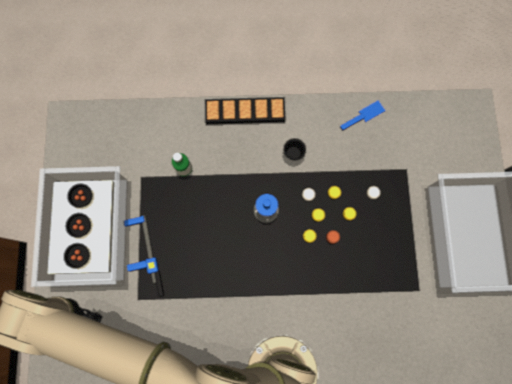

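View pics/s0.png

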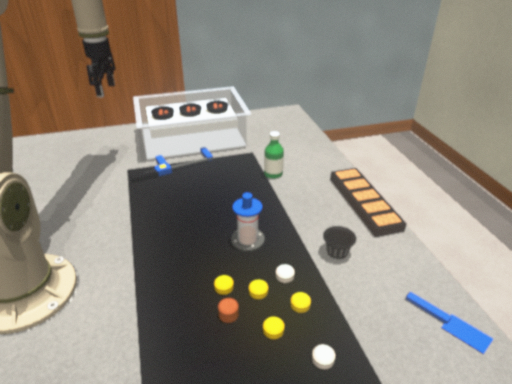

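The top view shows the capped sleeve at (266,207), white pucks at (308,195) and (373,192), terracotta at (333,237), and four yellow look-alikes. The side view confirms this, with a terracotta-tinted puck in the sleeve at (247,225). So the sleeve holds a thick puck (36 mm), and both white ones bring the stack to 84 mm.

```bash
cat > m.py <<'E'
from h import *
def blobs(n,f,lo,hi,roi=None,amin=15):
    im=np.load(f'pics/{f}.npz')['im'];hsv=cv2.cvtColor(im,cv2.COLOR_RGB2HSV);m=cv2.inRange(hsv,lo,hi)
    k,_,st,c=cv2.connectedComponentsWithStats(m)
    return [(st[i,4],*(st[i,:4]),*c[i].round(1)) for i in range(1,k) if st[i,4]>=amin and (roi is None or roi[0]<c[i][0]<roi[2] and roi[1]<c[i][1]<roi[3])]
E
python3 - <<'E'
from m import *
R={'top':('t0',(240,175,415,290)),'side':('s0',(130,180,380,384))}
C={'white':((0,0,150),(179,70,255)),'yel':((22,120,120),(35,255,255)),'terra':((3,130,90),(14,255,255)),'blue':((100,150,80),(125,255,255))}
for n,(f,roi) in R.items():
  for c,(lo,hi) in C.items():
    for b in blobs(n,f,lo,hi,roi):
      z={'white':.022,'yel':.022,'terra':.034,'blue':.114}[c]
      print(n,c,b[0],b[1:5],b[5:],onz(n,b[5],b[6],z).round(4))
E
```

```text
top white 115 (np.int32(368), np.int32(186), np.int32(12), np.int32(12)) (np.float64(373.3), np.float64(191.9)) [ 0.6009 -0.3547  0.022 ]
top white 116 (np.int32(303), np.int32(188), np.int32(12), np.int32(12)) (np.float64(308.4), np.float64(193.7)) [ 0.6018 -0.1211  0.022 ]
top yel 132 (np.int32(328), np.int32(186), np.int32(13), np.int32(13)) (np.float64(334.1), np.float64(191.8)) [ 0.6058 -0.2138  0.022 ]
top yel 135 (np.int32(343), np.int32(207), np.int32(13), np.int32(13)) (np.float64(349.2), np.float64(213.0)) [ 0.527  -0.2622  0.022 ]
top yel 135 (np.int32(312), np.int32(208), np.int32(13), np.int32(13)) (np.float64(318.0), np.float64(214.3)) [ 0.5259 -0.151   0.022 ]
top yel 140 (np.int32(303), np.int32(229), np.int32(14), np.int32(14)) (np.float64(309.3), np.float64(235.4)) [ 0.4519 -0.1158  0.022 ]
top terra 141 (np.int32(327), np.int32(230), np.int32(13), np.int32(14)) (np.float64(332.9), np.float64(236.2)) [ 0.4451 -0.1965  0.034 ]
top blue 376 (np.int32(256), np.int32(194), np.int32(22), np.int32(22)) (np.float64(266.5), np.float64(204.1)) [0.5516 0.0333 0.114 ]
side whi
[... 667 characters left out ...]
0.1216  0.022 ]
side yel 337 (np.int32(248), np.int32(279), np.int32(21), np.int32(20)) (np.float64(258.1), np.float64(288.4)) [ 0.5238 -0.1567  0.022 ]
side yel 365 (np.int32(290), np.int32(291), np.int32(22), np.int32(22)) (np.float64(300.2), np.float64(301.6)) [ 0.603  -0.2193  0.022 ]
side yel 416 (np.int32(262), np.int32(316), np.int32(23), np.int32(23)) (np.float64(273.2), np.float64(326.9)) [ 0.5249 -0.2672  0.022 ]
side terra 449 (np.int32(217), np.int32(297), np.int32(22), np.int32(26)) (np.float64(228.0), np.float64(309.3)) [ 0.4425 -0.2063  0.034 ]
side blue 512 (np.int32(232), np.int32(192), np.int32(31), np.int32(24)) (np.float64(246.9), np.float64(205.0)) [0.5504 0.0399 0.114 ]
```

```bash
cat > go.py <<'E'
import sys,numpy as np
from scipy.spatial.transform import Rotation as Ro
from cell import robot
s=robot.get_state();q=s['ee_rot'];R=Ro.from_quat([q[1],q[2],q[3],q[0]]).as_matrix();p=np.array(s['tool_pos'])
print('t',s['t'],'tcp',p.round(4),'y axis',R[:,1].round(3),'z',R[:,2].round(3),'op',s['opening'],'g',s['grasp_force'],'F',np.round(s['contact_force'],1),'q',np.round(s['qpos'],2))
for a in sys.argv[1:]:
    t=np.array([float(v) for v in a.split(',')]);d=t-p;print(a,'shift',(R.T@d).round(4),'len',np.linalg.norm(d).round(3))
E
python3 go.py 0.39,0.31,0.25 0.551,0.034,0.25
```

```text
t 0.1 tcp [0.2309 0.5803 0.2553] y axis [ 0.37   0.929 -0.002] z [-0.001 -0.002 -1.   ] op 1.0022262814973841 g 0.0 F [-0.4 -0.   0.3] q [-1.25  0.38  0.02  1.37 -0.01  1.39 -0.05]
0.39,0.31,0.25 shift [-0.2478 -0.1923  0.0057] len 0.314
0.551,0.034,0.25 shift [-0.4994 -0.3892  0.0061] len 0.633
```

{"fn": "arm_command", "kwargs": {"steps": [0, 0, 0, -0.02, -0.016, 0, 70, 0, 0, 0, -0.05, -0.039, 0, 70, 0, 0, 0, -0.085, -0.066, 0, 70, 0, 0, 0, -0.12, -0.094, 0, 70, 0, 0, 0, -0.155, -0.121, 0, 70, 0, 0, 0, -0.19, -0.148, 0, 70, 0, 0, 0, -0.225, -0.175, 0.003, 70, 0, 0, 0, -0.25, -0.195, 0.006, 70], "squeeze": 40}}

```text
t: 0.9
tool_pos: [0.3927, 0.3039, 0.2501]
ee_rot: [0.0, 0.19, 0.982, -0.0]
contact_force: [-0.3, -0.1, -0.4]
opening: 0.701
grasp_force: 0.0
```

{"fn": "arm_command", "kwargs": {"steps": [0, 0, 0, -0.03, -0.023, 0, 70, 0, 0, 0, -0.065, -0.05, 0, 70, 0, 0, 0, -0.1, -0.078, 0, 70, 0, 0, 0, -0.135, -0.105, 0, 70, 0, 0, 0, -0.17, -0.132, 0, 70, 0, 0, 0, -0.205, -0.16, 0, 70, 0, 0, 0, -0.235, -0.183, 0, 70, 0, 0, 0, -0.249, -0.194, 0, 70]}}

```text
t: 1.7
tool_pos: [0.5518, 0.0303, 0.25]
ee_rot: [0.0, 0.191, 0.982, -0.001]
contact_force: [0.2, 0.6, -0.2]
opening: 0.704
grasp_force: 0.0
```

{"fn": "arm_command", "kwargs": {"steps": [0, 0, 0, 0, 0, 0, 70, 0, 0, 0, 0, 0, 0, 70]}}

```text
t: 1.9
tool_pos: [0.5505, 0.0351, 0.2498]
ee_rot: [-0.001, 0.188, 0.982, -0.0]
contact_force: [-0.0, 0.8, -0.1]
opening: 0.7
grasp_force: 0.0
```

```bash
python3 go.py 0.551,0.034,0.145
python3 - <<'E'
from m import *
im,_=snap('side','s1'); cv2.imwrite('pics/s1c.png',cv2.resize(im[90:290,150:350,::-1],(600,600),interpolation=cv2.INTER_CUBIC))
E
```

```text
t 1.9 tcp [0.5505 0.0351 0.2498] y axis [ 0.37   0.929 -0.   ] z [-0.001  0.    -1.   ] op 0.700112291941177 g 0.0 F [-0.   0.8 -0.1] q [-0.5   0.24  0.45  1.6  -0.11  1.33  1.16]
0.551,0.034,0.145 shift [-0.001  -0.0008  0.1048] len 0.105
```

View pics/s1c.png

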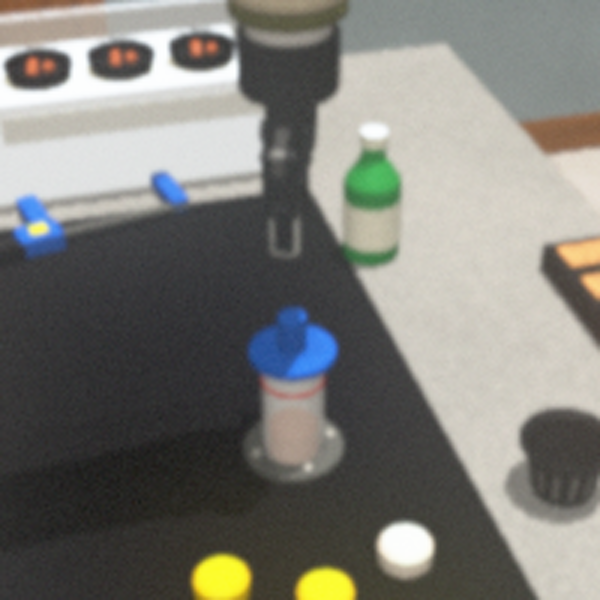

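The side crop shows the gripper right above the cap knob (290,330), and a pinkish (terracotta) puck in the sleeve at (293,435). I'll descend and grip the knob.

{"fn": "arm_command", "kwargs": {"steps": [0, 0, 0, -0.001, -0.001, 0.03, 70, 0, 0, 0, -0.001, -0.001, 0.06, 70, 0, 0, 0, -0.001, -0.001, 0.085, 70, 0, 0, 0, -0.001, -0.001, 0.1, 70, 0, 0, 0, -0.001, -0.001, 0.105, 70, 0, 0, 0, -0.001, -0.001, 0.105, 20, 0, 0, 0, -0.001, -0.001, 0.105, 20, 0, 0, 0, -0.001, -0.001, 0.105, 20], "squeeze": 40}}

```text
t: 2.75
tool_pos: [0.5522, 0.0339, 0.1467]
ee_rot: [0.001, 0.188, 0.982, 0.001]
contact_force: [-0.5, 0.4, 0.7]
opening: 0.278
grasp_force: 39.2
```

{"fn": "arm_command", "kwargs": {"steps": [0, 0, 0, 0, 0, 0, 10, 0, 0, 0, 0, 0, 0, 10, 0, 0, 0, 0, 0, 0, 10, 0, 0, 0, 0, 0, 0, 10]}}

```text
t: 3.15
tool_pos: [0.5522, 0.0338, 0.1466]
ee_rot: [0.001, 0.188, 0.982, 0.001]
contact_force: [-1.1, 1.4, 6.2]
opening: 0.28
grasp_force: 39.7
```

{"fn": "arm_command", "kwargs": {"steps": [0, 0, 0, 0, 0, -0.005, 10, 0, 0, 0, 0, 0, -0.015, 10, 0, 0, 0, 0, 0, -0.03, 10, 0, 0, 0, 0, 0, -0.045, 10, 0, 0, 0, 0, 0, -0.06, 10, 0, 0, 0, 0, 0, -0.06, 10]}}

```text
t: 3.75
tool_pos: [0.5527, 0.0333, 0.2079]
ee_rot: [0.002, 0.188, 0.982, 0.001]
contact_force: [0.4, 0.0, -1.0]
opening: 0.282
grasp_force: 39.2
```

```bash
python3 go.py 0.53,0.18,0.2 0.53,0.18,0.045
python3 - <<'E'
from m import *
im,_=snap('side','s2'); a=im[90:290,150:350,::-1]
im,_=snap('top','t2'); b=im[150:270,200:320,::-1]
cv2.imwrite('pics/c2.png',np.hstack([cv2.resize(a,(400,400)),cv2.resize(b,(400,400))]))
E
```

```text
t 3.75 tcp [0.5527 0.0333 0.2079] y axis [0.37  0.929 0.002] z [ 0.004  0.001 -1.   ] op 0.2818875892623432 g 39.244558811187744 F [ 0.4  0.  -1. ] q [-0.49  0.27  0.45  1.66 -0.12  1.23  1.18]
0.53,0.18,0.2 shift [0.0754 0.1279 0.008 ] len 0.149
0.53,0.18,0.045 shift [0.076  0.1276 0.163 ] len 0.22
```

View pics/c2.png

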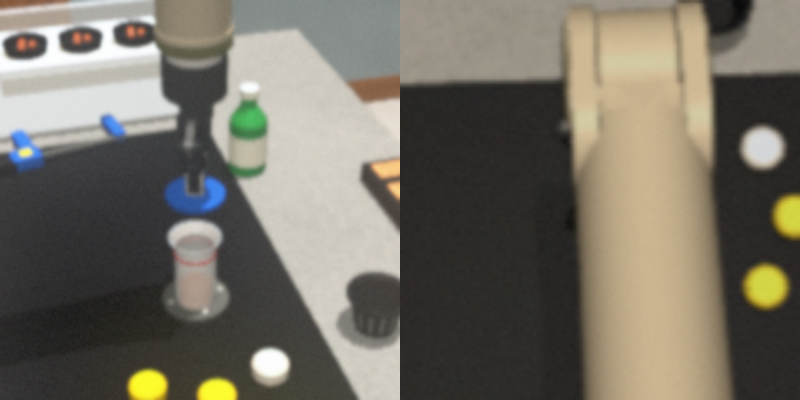

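The cap is held at left crop (195,195), and the sleeve is open with the terracotta puck inside. Next I'll set the cap down at about (0.53, 0.18).

{"fn": "arm_command", "kwargs": {"steps": [0, 0, 0, 0.015, 0.026, 0, 10, 0, 0, 0, 0.035, 0.06, 0, 10, 0, 0, 0, 0.055, 0.094, 0, 10, 0, 0, 0, 0.07, 0.118, 0.015, 10, 0, 0, 0, 0.076, 0.128, 0.045, 10, 0, 0, 0, 0.076, 0.128, 0.08, 10, 0, 0, 0, 0.076, 0.128, 0.11, 10, 0, 0, 0, 0.076, 0.128, 0.14, 10]}}

```text
t: 4.65
tool_pos: [0.5271, 0.1803, 0.063]
ee_rot: [-0.001, 0.188, 0.982, -0.001]
contact_force: [0.6, 1.6, -0.8]
opening: 0.279
grasp_force: 39.3
```

{"fn": "arm_command", "kwargs": {"steps": [0, 0, 0, 0, 0, 0.008, 10, 0, 0, 0, 0, 0, 0.016, 10, 0, 0, 0, 0, 0, 0.02, 10, 0, 0, 0, 0, 0, 0.02, 10, 0, 0, 0, 0, 0, 0.02, 10]}}

```text
t: 5.15
tool_pos: [0.5289, 0.1807, 0.0464]
ee_rot: [0.001, 0.188, 0.982, 0.001]
contact_force: [0.8, 1.2, -1.9]
opening: 0.279
grasp_force: 39.3
```

```bash
python3 go.py 0.53,0.18,0.0445
```

```text
t 5.15 tcp [0.5289 0.1807 0.0464] y axis [0.37  0.929 0.001] z [ 0.002  0.001 -1.   ] op 0.27933349741938024 g 39.31422472000122 F [ 0.8  1.2 -1.9] q [-0.65  0.45  0.33  1.81 -0.18  0.91  0.95]
0.53,0.18,0.0445 shift [-0.0013 -0.0003  0.0019] len 0.002
```

{"fn": "arm_command", "kwargs": {"steps": [0, 0, 0, 0, 0, 0.001, 10, 0, 0, 0, 0, 0, 0.002, 10, 0, 0, 0, 0, 0, 0.002, 10]}}

```text
t: 5.45
tool_pos: [0.5287, 0.1808, 0.0446]
ee_rot: [0.001, 0.188, 0.982, 0.001]
contact_force: [-3.1, -0.8, 8.3]
opening: 0.276
grasp_force: 40.3
```

{"fn": "arm_command", "kwargs": {"steps": [0, 0, 0, 0, 0, 0.0005, 10, 0, 0, 0, 0, 0, 0.001, 10, 0, 0, 0, 0, 0, 0.001, 10]}}

```text
t: 5.75
tool_pos: [0.5288, 0.1808, 0.0445]
ee_rot: [0.001, 0.188, 0.982, 0.001]
contact_force: [-6.7, -2.1, 18.6]
opening: 0.279
grasp_force: 41.2
```

{"fn": "arm_command", "kwargs": {"steps": [0, 0, 0, 0, 0, -0.001, 45, 0, 0, 0, 0, 0, -0.001, 65, 0, 0, 0, 0, 0, -0.001, 65, 0, 0, 0, 0, 0, -0.015, 65, 0, 0, 0, 0, 0, -0.045, 65, 0, 0, 0, 0, 0, -0.085, 65, 0, 0, 0, 0, 0, -0.125, 65, 0, 0, 0, 0, 0, -0.155, 65]}}

```text
t: 6.55
tool_pos: [0.5288, 0.1804, 0.201]
ee_rot: [0.001, 0.189, 0.982, 0.001]
contact_force: [1.3, 0.2, -0.0]
opening: 0.65
grasp_force: 0.0
```

```bash
python3 go.py 0.602,-0.121,0.2 0.602,-0.121,0.032
python3 - <<'E'
from m import *
im,_=snap('side','s3'); a=im[90:290,150:350,::-1]
cv2.imwrite('pics/c3.png',cv2.resize(a,(500,500)))
E
```

```text
t 6.55 tcp [0.5288 0.1804 0.201 ] y axis [0.37  0.929 0.002] z [ 0.003  0.001 -1.   ] op 0.6499027326489263 g 0.0 F [ 1.3  0.2 -0. ] q [-0.69  0.28  0.37  1.66 -0.11  1.22  0.89]
0.602,-0.121,0.2 shift [-0.1796 -0.2529  0.0009] len 0.31
0.602,-0.121,0.032 shift [-0.1793 -0.2532  0.1689] len 0.353
```

View pics/c3.png

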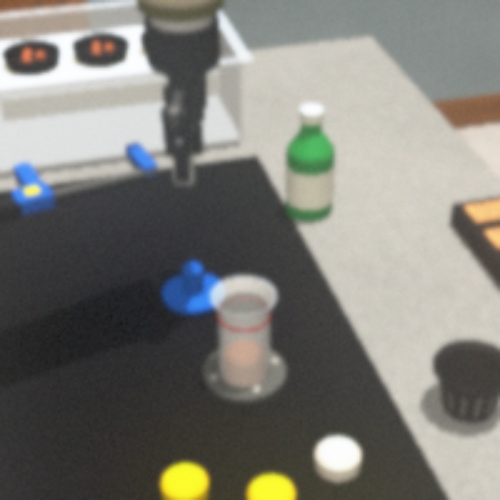

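The cap stands flat with the knob up at (192,290), and the sleeve is clearly open with one terracotta puck inside. On to the first white puck.

{"fn": "arm_command", "kwargs": {"steps": [0, 0, 0, -0.015, -0.021, 0, 65, 0, 0, 0, -0.04, -0.056, 0, 65, 0, 0, 0, -0.065, -0.092, 0, 65, 0, 0, 0, -0.09, -0.127, 0, 65, 0, 0, 0, -0.115, -0.162, 0, 65, 0, 0, 0, -0.14, -0.197, 0, 65, 0, 0, 0, -0.165, -0.232, 0, 65, 0, 0, 0, -0.179, -0.253, 0, 65]}}

```text
t: 7.4
tool_pos: [0.6007, -0.1253, 0.1981]
ee_rot: [0.0, 0.19, 0.982, -0.001]
contact_force: [-0.6, -0.7, -0.5]
opening: 0.649
grasp_force: 0.0
```

{"fn": "arm_command", "kwargs": {"steps": [0, 0, 0, 0, 0, 0.01, 65, 0, 0, 0, 0, 0, 0.04, 65, 0, 0, 0, 0, 0, 0.075, 65, 0, 0, 0, 0, 0, 0.1, 65, 0, 0, 0, 0, 0, 0.1, 65]}}

```text
t: 7.9
tool_pos: [0.5983, -0.1188, 0.0935]
ee_rot: [-0.004, 0.188, 0.982, -0.0]
contact_force: [-0.3, 0.6, 0.1]
opening: 0.649
grasp_force: 0.0
```

```bash
python3 go.py 0.602,-0.121,0.032
python3 - <<'E'
from m import *
im,_=snap('side','s4'); a=im[180:330,200:350,::-1]
cv2.imwrite('pics/c4.png',cv2.resize(a,(500,500)))
E
```

```text
t 7.9 tcp [ 0.5983 -0.1188  0.0935] y axis [ 0.369  0.93  -0.001] z [-0.007  0.001 -1.   ] op 0.6486360870902742 g 0.0 F [-0.3  0.6  0.1] q [-0.21  0.52  0.48  1.63 -0.26  1.07  1.53]
0.602,-0.121,0.032 shift [-0.0047 -0.0006  0.0614] len 0.062
```

View pics/c4.png

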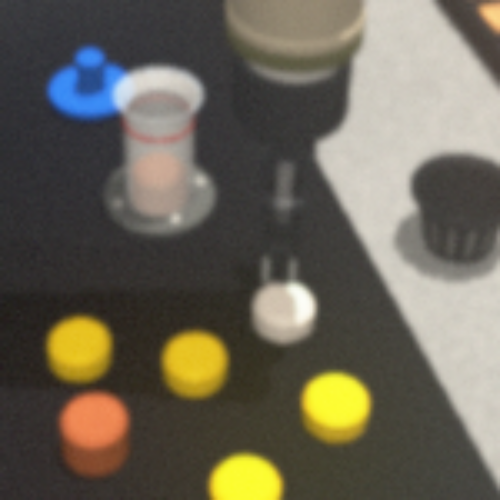

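The gripper is centred over the white puck (283,312), and its fingers are clear of the yellow ones. I'll descend and grip.

{"fn": "arm_command", "kwargs": {"steps": [0, 0, 0, -0.003, -0.001, 0.02, 65, 0, 0, 0, -0.004, -0.001, 0.045, 65, 0, 0, 0, -0.004, -0.001, 0.06, 65, 0, 0, 0, -0.004, -0.001, 0.061, 65, 0, 0, 0, -0.004, -0.001, 0.061, 65, 0, 0, 0, -0.004, -0.001, 0.061, 30, 0, 0, 0, -0.004, -0.001, 0.061, 30, 0, 0, 0, -0.004, -0.001, 0.061, 30]}}

```text
t: 8.75
tool_pos: [0.6053, -0.1234, 0.0384]
ee_rot: [0.001, 0.188, 0.982, 0.0]
contact_force: [-1.9, -0.2, 5.1]
opening: 0.485
grasp_force: 39.6
```

{"fn": "arm_command", "kwargs": {"steps": [0, 0, 0, 0, 0, 0, 30, 0, 0, 0, 0, 0, 0, 30]}}

```text
t: 8.95
tool_pos: [0.6053, -0.1234, 0.0384]
ee_rot: [0.001, 0.188, 0.982, 0.0]
contact_force: [-2.0, 0.4, 4.6]
opening: 0.486
grasp_force: 39.6
```

{"fn": "arm_command", "kwargs": {"steps": [0, 0, 0, 0, 0, -0.008, 30, 0, 0, 0, 0, 0, -0.025, 30, 0, 0, 0, 0, 0, -0.055, 30, 0, 0, 0, 0, 0, -0.09, 30, 0, 0, 0, 0, 0, -0.125, 30, 0, 0, 0, 0, 0, -0.145, 30, 0, 0, 0, 0, 0, -0.15, 30, 0, 0, 0, 0, 0, -0.15, 30]}}

```text
t: 9.75
tool_pos: [0.6046, -0.1233, 0.1874]
ee_rot: [0.001, 0.188, 0.982, 0.0]
contact_force: [-0.2, 0.2, -1.3]
opening: 0.484
grasp_force: 40.5
```

```bash
python3 go.py 0.5515,0.034,0.18 0.5515,0.034,0.135
python3 - <<'E'
from m import *
im,_=snap('side','s5'); a=im[130:280,200:350,::-1]
cv2.imwrite('pics/c5.png',cv2.resize(a,(600,600),interpolation=cv2.INTER_CUBIC))
E
```

```text
t 9.75 tcp [ 0.6046 -0.1233  0.1874] y axis [0.37  0.929 0.001] z [ 0.002 -0.    -1.   ] op 0.48418554733100344 g 40.54243125021458 F [-0.2  0.2 -1.3] q [-0.22  0.44  0.51  1.51 -0.22  1.25  1.51]
0.5515,0.034,0.18 shift [0.1075 0.1265 0.0072] len 0.166
0.5515,0.034,0.135 shift [0.1076 0.1265 0.0522] len 0.174
```

View pics/c5.png

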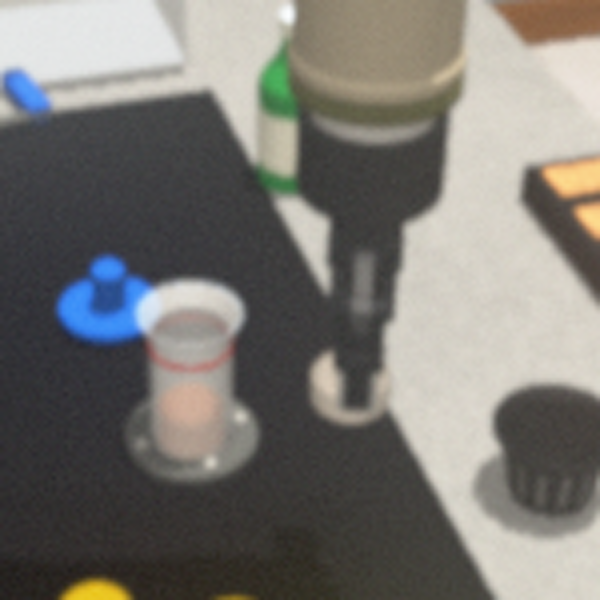

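The puck is held level at (350,388), with the fingertips about 11 mm above its underside. It sits about 4 mm to -x of the tool centre, so I'll correct for that over the mouth.

```bash
python3 go.py 0.555,0.0325,0.185
```

```text
t 9.8 tcp [ 0.604  -0.1231  0.1859] y axis [0.37  0.929 0.   ] z [-0.  0. -1.] op 0.4845706566897049 g 40.54207507520914 F [-1.2 -1.2 -1. ] q [-0.22  0.44  0.51  1.52 -0.22  1.25  1.51]
0.555,0.0325,0.185 shift [0.103  0.1264 0.0009] len 0.163
```

{"fn": "arm_command", "kwargs": {"steps": [0, 0, 0, 0.015, 0.018, 0, 30, 0, 0, 0, 0.04, 0.049, 0, 30, 0, 0, 0, 0.065, 0.08, 0, 30, 0, 0, 0, 0.09, 0.11, 0, 30, 0, 0, 0, 0.103, 0.126, 0, 30, 0, 0, 0, 0.103, 0.126, 0, 30, 0, 0, 0, 0.103, 0.126, 0, 30]}}

```text
t: 10.5
tool_pos: [0.5544, 0.032, 0.185]
ee_rot: [-0.001, 0.188, 0.982, -0.001]
contact_force: [-0.8, -0.0, -1.7]
opening: 0.483
grasp_force: 40.6
```

```bash
python3 go.py 0.555,0.0325,0.138
python3 - <<'E'
from m import *
im,_=snap('side','s6'); a=im[150:270,190:310,::-1]
cv2.imwrite('pics/c6.png',cv2.resize(a,(600,600),interpolation=cv2.INTER_CUBIC))
E
```

```text
t 10.5 tcp [0.5544 0.032  0.185 ] y axis [ 0.369  0.93  -0.002] z [-0.002 -0.001 -1.   ] op 0.4829469536395591 g 40.555409118533134 F [-0.8 -0.  -1.7] q [-0.49  0.3   0.46  1.68 -0.14  1.2   1.2 ]
0.555,0.0325,0.138 shift [-0.0005  0.0007  0.047 ] len 0.047
```

View pics/c6.png

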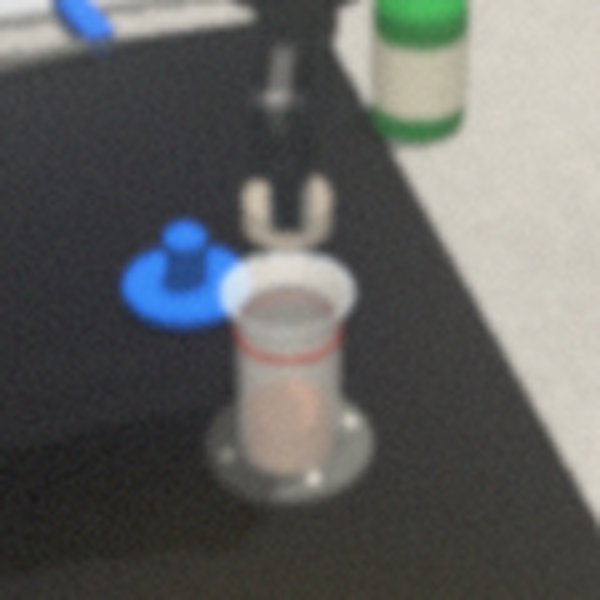

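The puck (centre column 288) is in line with the mouth (288,290). I'll lower it into the mouth.

{"fn": "arm_command", "kwargs": {"steps": [0, 0, 0, 0, 0, 0.01, 30, 0, 0, 0, 0, 0, 0.022, 30, 0, 0, 0, 0, 0, 0.034, 30, 0, 0, 0, 0, 0, 0.042, 30, 0, 0, 0, 0, 0, 0.047, 30, 0, 0, 0, 0, 0, 0.047, 30, 0, 0, 0, 0, 0, 0.047, 30]}}

```text
t: 11.25
tool_pos: [0.5553, 0.0319, 0.1394]
ee_rot: [0.0, 0.188, 0.982, -0.0]
contact_force: [0.3, 0.1, -0.0]
opening: 0.484
grasp_force: 40.6
```

{"fn": "arm_command", "kwargs": {"steps": [0, 0, 0, 0, 0, 0, 65, 0, 0, 0, 0, 0, 0, 65, 0, 0, 0, 0, 0, 0, 65, 0, 0, 0, 0, 0, -0.01, 65, 0, 0, 0, 0, 0, -0.03, 65, 0, 0, 0, 0, 0, -0.05, 65, 0, 0, 0, 0, 0, -0.06, 65, 0, 0, 0, 0, 0, -0.06, 65]}}

```text
t: 12.05
tool_pos: [0.5562, 0.032, 0.2013]
ee_rot: [0.002, 0.188, 0.982, 0.001]
contact_force: [0.4, -0.1, -0.2]
opening: 0.652
grasp_force: 0.0
```

```bash
python3 go.py 0.601,-0.355,0.2
python3 - <<'E'
from m import *
im,_=snap('side','s7'); a=im[150:270,190:310,::-1]
cv2.imwrite('pics/c7.png',cv2.resize(a,(500,500),interpolation=cv2.INTER_CUBIC))
E
```

```text
t 12.05 tcp [0.5562 0.032  0.2013] y axis [0.37  0.929 0.002] z [ 0.003  0.001 -1.   ] op 0.6521099182859074 g 0.0 F [ 0.4 -0.1 -0.2] q [-0.5   0.28  0.46  1.66 -0.13  1.22  1.19]
0.601,-0.355,0.2 shift [-0.1848 -0.343   0.0011] len 0.39
```

View pics/c7.png

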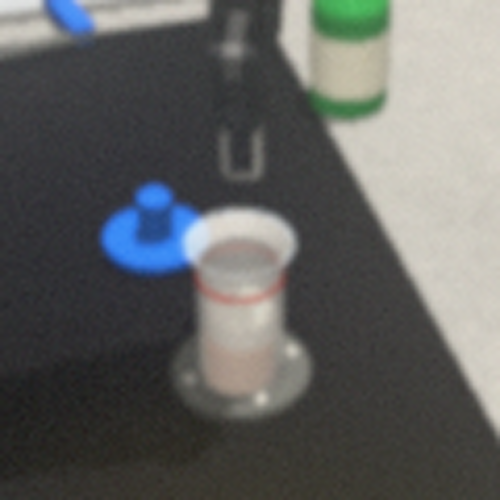

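The white puck lies flat on the terracotta one in the sleeve (240,325), below the red line. Now the second white puck.

{"fn": "arm_command", "kwargs": {"steps": [0, 0, 0, -0.01, -0.019, 0, 65, 0, 0, 0, -0.03, -0.056, 0, 65, 0, 0, 0, -0.052, -0.096, 0, 65, 0, 0, 0, -0.074, -0.137, 0, 65, 0, 0, 0, -0.096, -0.178, 0, 65, 0, 0, 0, -0.118, -0.219, 0, 65, 0, 0, 0, -0.14, -0.26, 0, 65, 0, 0, 0, -0.162, -0.3, 0, 65]}}

```text
t: 12.9
tool_pos: [0.5943, -0.3083, 0.1977]
ee_rot: [-0.001, 0.188, 0.982, 0.0]
contact_force: [0.8, 0.3, 1.0]
opening: 0.649
grasp_force: 0.0
```

{"fn": "arm_command", "kwargs": {"steps": [0, 0, 0, -0.014, -0.027, 0, 65, 0, 0, 0, -0.023, -0.043, 0.02, 65, 0, 0, 0, -0.023, -0.043, 0.055, 65, 0, 0, 0, -0.023, -0.043, 0.09, 65, 0, 0, 0, -0.023, -0.043, 0.11, 65, 0, 0, 0, -0.023, -0.043, 0.11, 65, 0, 0, 0, -0.023, -0.043, 0.11, 65]}}

```text
t: 13.6
tool_pos: [0.5998, -0.3551, 0.0888]
ee_rot: [-0.001, 0.188, 0.982, 0.0]
contact_force: [0.1, -0.7, 1.0]
opening: 0.649
grasp_force: 0.0
```

```bash
python3 go.py 0.601,-0.355,0.037
```

```text
t 13.6 tcp [ 0.5998 -0.3551  0.0888] y axis [ 0.37   0.929 -0.   ] z [-0.002  0.    -1.   ] op 0.6493150358423393 g 0.0 F [ 0.1 -0.7  1. ] q [ 0.15  0.71  0.53  1.36 -0.36  1.17  1.91]
0.601,-0.355,0.037 shift [-0.0011  0.0005  0.0518] len 0.052
```

{"fn": "arm_command", "kwargs": {"steps": [0, 0, 0, -0.001, 0, 0.02, 65, 0, 0, 0, -0.001, 0, 0.04, 65, 0, 0, 0, -0.001, 0, 0.051, 65, 0, 0, 0, -0.001, 0, 0.051, 65, 0, 0, 0, -0.001, 0, 0.051, 65]}}

```text
t: 14.1
tool_pos: [0.6016, -0.3559, 0.0396]
ee_rot: [0.001, 0.188, 0.982, -0.0]
contact_force: [-0.2, 0.3, -0.1]
opening: 0.648
grasp_force: 0.0
```

{"fn": "arm_command", "kwargs": {"steps": [0, 0, 0, 0, 0, 0, 30, 0, 0, 0, 0, 0, 0, 30, 0, 0, 0, 0, 0, 0, 30, 0, 0, 0, 0, 0, 0, 30, 0, 0, 0, 0, 0, 0, 30]}}

```text
t: 14.6
tool_pos: [0.602, -0.3562, 0.0405]
ee_rot: [0.001, 0.188, 0.982, -0.0]
contact_force: [-1.9, 0.6, 5.5]
opening: 0.477
grasp_force: 39.8
```

{"fn": "arm_command", "kwargs": {"steps": [0, 0, 0, 0, 0, -0.008, 30, 0, 0, 0, 0, 0, -0.025, 30, 0, 0, 0, 0, 0, -0.055, 30, 0, 0, 0, 0, 0, -0.09, 30, 0, 0, 0, 0, 0, -0.125, 30, 0, 0, 0, 0, 0, -0.145, 30, 0, 0, 0, 0, 0, -0.15, 30, 0, 0, 0, 0, 0, -0.15, 30]}}

```text
t: 15.4
tool_pos: [0.6015, -0.3558, 0.1898]
ee_rot: [0.001, 0.188, 0.982, -0.0]
contact_force: [0.1, 0.3, -0.5]
opening: 0.479
grasp_force: 40.5
```

```bash
python3 go.py 0.552,0.034,0.19
python3 - <<'E'
from m import *
im,_=snap('side','s8'); a=im[220:370,240:390,::-1]
cv2.imwrite('pics/c8.png',cv2.resize(a,(500,500),interpolation=cv2.INTER_CUBIC))
E
```

```text
t 15.4 tcp [ 0.6015 -0.3558  0.1898] y axis [ 0.37   0.929 -0.   ] z [ 0.002 -0.001 -1.   ] op 0.4790396284047675 g 40.471040967386216 F [ 0.1  0.3 -0.5] q [ 0.15  0.63  0.56  1.25 -0.33  1.35  1.89]
0.552,0.034,0.19 shift [ 0.1901  0.3439 -0.0007] len 0.393
```

View pics/c8.png

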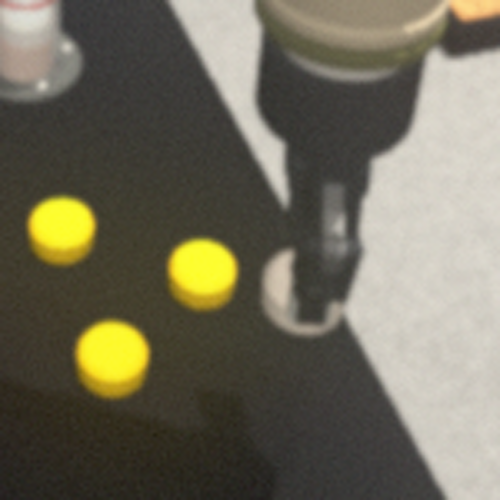

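The second white puck is held at (303,292). I've used all my picture views, so the remaining checks are numeric.

{"fn": "arm_command", "kwargs": {"steps": [0, 0, 0, 0.01, 0.018, 0, 30, 0, 0, 0, 0.03, 0.055, 0, 30, 0, 0, 0, 0.052, 0.095, 0, 30, 0, 0, 0, 0.074, 0.135, 0, 30, 0, 0, 0, 0.096, 0.175, 0, 30, 0, 0, 0, 0.118, 0.215, 0, 30, 0, 0, 0, 0.14, 0.255, 0, 30, 0, 0, 0, 0.16, 0.292, 0, 30]}}

```text
t: 16.25
tool_pos: [0.5589, -0.0224, 0.1866]
ee_rot: [-0.001, 0.188, 0.982, -0.0]
contact_force: [1.0, 0.2, -0.2]
opening: 0.479
grasp_force: 40.5
```

{"fn": "arm_command", "kwargs": {"steps": [0, 0, 0, 0.014, 0.025, 0, 30, 0, 0, 0, 0.024, 0.043, 0, 30, 0, 0, 0, 0.028, 0.051, 0, 30, 0, 0, 0, 0.028, 0.051, 0, 30, 0, 0, 0, 0.028, 0.051, 0, 30]}}

```text
t: 16.75
tool_pos: [0.5531, 0.0312, 0.1877]
ee_rot: [-0.0, 0.189, 0.982, -0.001]
contact_force: [0.6, -1.5, -0.9]
opening: 0.481
grasp_force: 40.5
```

```bash
python3 go.py 0.5535,0.033,0.14
python3 - <<'E'
from m import *
snap('side','s9')
for f in('s6','s9'):
    im=np.load(f'pics/{f}.npz')['im']
    m=cv2.inRange(cv2.cvtColor(im,cv2.COLOR_RGB2HSV),(0,0,110),(30,120,255))
    sub=m[178:200,225:270]
    print(f);[print(184+i-6,''.join('#' if v else '.' for v in r)) for i,r in enumerate(sub)]
E
```

```text
t 16.75 tcp [0.5531 0.0312 0.1877] y axis [ 0.371  0.929 -0.001] z [-0.001 -0.001 -1.   ] op 0.48147822790444256 g 40.4929490131326 F [ 0.6 -1.5 -0.9] q [-0.52  0.29  0.49  1.69 -0.15  1.2   1.2 ]
0.5535,0.033,0.14 shift [0.0003 0.0018 0.0477] len 0.048
s6
178 .............................................
179 .............................................
180 ...........................................##
181 ............................................#
182 ............................................#
183 .............................................
184 .............................................
185 ...........................###...............
186 ...............###.........####..............
187 ..............#####.......#####..............
188 .............######.......######.............
189 .............######.......######.............
190 .............######.......######.............
191 .............######.......######.............
192 ..............#####.......#####..............
193 ..............#####.......#####..............
194 ..............#####.......#####........
[... 659 characters left out ...]

186 ................##........######.............
187 ...............####......#######.............
188 ..............#####......########............
189 ..............#####......########............
190 ..............#####......########............
191 ..............#####......########............
192 ..............#####.......#######............
193 ...............####......########............
194 ...............####......#######.............
195 ...............######....#######.............
196 ...............#################.............
197 ................###############..............
198 .................#############...............
199 ..................###########................
```

{"fn": "arm_command", "kwargs": {"steps": [0, 0, 0, 0.002, 0.001, 0.008, 30, 0, 0, 0, 0.002, 0.001, 0.02, 30, 0, 0, 0, 0.002, 0.001, 0.032, 30, 0, 0, 0, 0.002, 0.001, 0.042, 30, 0, 0, 0, 0.002, 0.001, 0.048, 30, 0, 0, 0, 0.002, 0.001, 0.048, 30, 0, 0, 0, 0.002, 0.001, 0.048, 30]}}

```text
t: 17.5
tool_pos: [0.5519, 0.0343, 0.1403]
ee_rot: [-0.0, 0.188, 0.982, -0.0]
contact_force: [0.4, 0.5, 0.6]
opening: 0.481
grasp_force: 40.5
```

{"fn": "arm_command", "kwargs": {"steps": [0, 0, 0, 0, 0, 0, 65, 0, 0, 0, 0, 0, 0, 65, 0, 0, 0, 0, 0, 0, 65, 0, 0, 0, 0, 0, -0.01, 65, 0, 0, 0, 0, 0, -0.03, 65, 0, 0, 0, 0, 0, -0.06, 65, 0, 0, 0, 0, 0, -0.09, 65, 0, 0, 0, 0, 0, -0.1, 65]}}

```text
t: 18.3
tool_pos: [0.5532, 0.0342, 0.2446]
ee_rot: [0.003, 0.188, 0.982, 0.001]
contact_force: [-0.7, 0.4, 0.0]
opening: 0.651
grasp_force: 0.0
```

{"fn": "arm_command", "kwargs": {"steps": [0, 0, 0, 0.07, 0, 0, 65, 0, 0, 0, 0.07, 0.04, 0, 65, 0, 0, 0, 0.08, 0.08, 0, 65, 0, 0, 0, 0.09, 0.12, 0, 65, 0, 0, 0, 0.1, 0.16, 0, 65, 0, 0, 0, 0.1, 0.2, 0, 65, 0, 0, 0, 0.1, 0.2, 0, 65, 0, 0, 0, 0.1, 0.2, 0, 65]}}

```text
t: 19.1
tool_pos: [0.5326, 0.258, 0.2397]
ee_rot: [-0.0, 0.187, 0.982, -0.001]
contact_force: [0.1, -0.6, -0.6]
opening: 0.646
grasp_force: 0.0
```

Run:
```python
from m import *
s=robot.get_state();print(s['t'],s['tool_pos'],s['contact_force'])
snap('side','s10');snap('top','t10')
def col(f,u,r0,r1):
    im=np.load(f'pics/{f}.npz')['im'];h=cv2.cvtColor(im[:,u-3:u+4].mean(1,keepdims=True).astype(np.uint8),cv2.COLOR_RGB2HSV)[:,0]
    print(f,[(r,*h[r]) for r in range(r0,r1)])
col('s7',247,196,252);col('s10',247,196,252)
P=eyes.camera_params('side');E=np.linalg.inv(P['extrinsics']);K=P['mtx']
for dx,z in((-.024,.084),(.024,.084),(-.022,.084),(.022,.084),(-.022,.06),(.022,.06),(-.031,.108),(.031,.108)):
    c=E@np.array([.5515,.034+dx,z,1]);print(dx,z,K[0,2]+K[0,0]*c[0]/-c[2],K[1,2]-K[1,1]*c[1]/-c[2])
for f in('t0','t10'):
    for c,(lo,hi) in {'white':((0,0,150),(179,70,255)),'yel':((22,120,120),(35,255,255)),'terra':((3,130,90),(14,255,255)),'blue':((100,150,80),(125,255,255))}.items():
        print(f,c,[(int(b[0]),float(b[5]),float(b[6])) for b in blobs('top',f,lo,hi,(165,140,415,290))])
```

```text
19.1 [0.53261865 0.25804968 0.23970107] [ 0.06826307 -0.63646601 -0.59568704]
s7 [(196, np.uint8(120), np.uint8(9), np.uint8(58)), (197, np.uint8(110), np.uint8(13), np.uint8(60)), (198, np.uint8(105), np.uint8(8), np.uint8(66)), (199, np.uint8(60), np.uint8(3), np.uint8(99)), (200, np.uint8(60), np.uint8(2), np.uint8(159)), (201, np.uint8(30), np.uint8(4), np.uint8(203)), (202, np.uint8(20), np.uint8(11), np.uint8(218)), (203, np.uint8(20), np.uint8(14), np.uint8(219)), (204, np.uint8(19), np.uint8(16), np.uint8(218)), (205, np.uint8(20), np.uint8(14), np.uint8(213)), (206, np.uint8(20), np.uint8(15), np.uint8(198)), (207, np.uint8(16), np.uint8(19), np.uint8(174)), (208, np.uint8(9), np.uint8(30), np.uint8(163)), (209, np.uint8(7), np.uint8(39), np.uint8(163)), (210, np.uint8(10), np.uint8(29), np.uint8(157)), (211, np.uint8(14), np.uint8(19), np.uint8(151)), (212, np.uint8(21), np.uint8(12), np.uint8(147)), (213, np.uint8(17), np.uint8(15), np.uint8(150)), (214, np.uint8(20), np.uint8(15), np.uint8(154)), (215, np.uint8(21), np.uint8(11), np.uint8(164)), (216, np.uint8(17), np.uin
[... 4729 characters left out ...]
13368 210.5948487876285
-0.022 0.06 250.35186101056286 228.061294440654
0.022 0.06 245.99894474200647 217.79154777337223
-0.031 0.108 251.15695576050723 215.42205272055168
0.031 0.108 244.86994261198942 201.23079805340896
t0 white [(129778, 272.0, 156.3), (115, 373.3, 191.9), (116, 308.4, 193.7)]
t0 yel [(132, 334.1, 191.8), (135, 349.2, 213.0), (135, 318.0, 214.3), (140, 309.3, 235.4)]
t0 terra [(141, 332.9, 236.2)]
t0 blue [(376, 266.5, 204.1)]
t10 white [(39, 362.7, 145.6), (257, 172.2, 175.2), (104, 194.4, 183.3), (174, 267.2, 206.4)]
t10 yel [(127, 334.1, 191.8), (129, 349.4, 213.1), (130, 318.1, 214.4), (132, 309.2, 235.3)]
t10 terra [(138, 332.9, 236.2)]
t10 blue [(343, 225.2, 217.3)]
```

The puck's bright top starts at row 210-211, where a surface at 84 mm should appear, and it sits flat. The other items haven't moved.

```bash
python3 -c "
from cell import robot
print(robot.hand_in())"
```

```text
the job is handed in; nothing more can be done
None
```

I handed in the job after about 19 s of robot time: the cap stands knob up on the bench, both white pucks sit on the thick one with the top measuring level with the red line at 84 mm, and the spare terracotta puck still lies on the bench.

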